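# Pin the adapter shaft in its coupling

### The job

Lock the adapter shaft in the blue bench coupling: swing the black-gripped lever across from the side it leans to until you feel it catch, where the red-headed pin drops into the shaft's hidden cross-hole, then press the pin down through the shaft until its red head sits fully home on the steel bushing. Leave the things round about where they are.

Things in the scene. Friction and masses are not known exactly. Their poses are not given: they have to be found in the camera images.
- coupling: Fixed coupling: steel base 170x124x12 mm, blue housing (56 along x, 66 along y, top 82 mm above the worktop), on it a round steel bushing (radius 15 mm, top at 116 mm). Origin on the worktop straight below bushing and pin; z up. The shaft runs along x through the housing, 50 mm above the worktop; the -x side (lever side) faces the robot, turned up to 0.35 rad either way.
- lever (a joint): Lever and shaft angle, rad: 0 upright, + leans to the coupling's +y (left), - to right; stops at -0.5 and +0.95. Starts at -0.48 to -0.36, stays where left; swings at 1 to 4 N on the grip. Somewhere from +0.12 to +0.6 (varies, hidden) the 18 mm cross-hole comes under the 14 mm pin, which drops about 10 mm by itself if swung under 1 rad/s; the lever catches, springily (0.2 rad of play either way).
- lever_grip (a point): Centre of the lever's black grip (a cylinder 22 mm thick, 58 mm long, along the lever). It is 86 mm from the shaft axis; the grip runs from 57 to 115 mm from the axis, and swings in a plane 75 mm in front (-x) of the pin's axis.
- pin (a joint): How far the upright pin has gone down, m: about 0 with its tip on the shaft (start), about 0.010 dropped into the cross-hole, 0.042 with the underside of its head home on the bushing. A dropped pin is held by spring balls: pressing past them takes about 10 to 15 N, then 2 to 5 N; it stays where it is pushed.
- pin_head (a point): Centre of the flat top of the pin's red head (36 mm across, 12 mm thick). 170 mm above the worktop at the start, about 160 mm once dropped, 128 mm when home. Nothing is above it; press it straight down.
- weight_500g: brass-coloured check weight, 38 mm across, 62 mm high; bystander; origin at the centre of its underside
- screw_bin: small open yellow bin, 66x100x32 mm; bystander; origin at the centre of its underside
- spanner: flat steel open-ended spanner, 30x190x6 mm; bystander; origin at the centre of its underside
- jaw_insert_0: serrated steel jaw insert, 25x50x13 mm; bystander; origin at the centre of its underside

How it is judged:
On the way, in this order (a step that is already met when the one before it is completed fails the run):
1. the shaft is turned until the pin drops into its cross-hole (value of joint pin above 0.006 m), for 0.2 s.
2. the pin is pressed home (value of joint pin above 0.039 m), for 0.2 s.
At the end, for the whole second after the job is handed in: the pin is through the shaft, its head within 3 mm of the bushing, at rest (value of joint pin above 0.039 m and velocity of joint pin between -0.005 and 0.005 m/s); the robot touches nothing.
It fails at once if the check weight is shifted by more than 30 mm (distance of weight_500g from where it was at the start of the episode above 0.03 m).
It fails at once if the yellow bin is shifted by more than 30 mm (distance of screw_bin from where it was at the start of the episode above 0.03 m).
It fails at once if the spanner is shifted by more than 30 mm (distance of spanner from where it was at the start of the episode above 0.03 m).
It fails at once if the jaw insert is shifted by more than 30 mm (distance of jaw_insert_0 from where it was at the start of the episode above 0.03 m).
It also fails if it takes over 38 s, if anything falls off the work surface, if the arm or the gripper's body presses on something with over 40 N, if the wrist force passes 120 N, or if a joint passes its speed limit or range.

### The arm

A 6-joint arm with a two-finger parallel gripper is mounted at the origin on the work surface; the furniture and walls round the work are solid. World frame = base frame: x ahead of the robot, y to its left, z up, the work surface at z = 0. Lengths are in m, angles in rad, forces in N, time in s.
With the tool pointing down it reaches from about 0.4 to 0.825 m from the base axis. Payload 7 kg.
Tool frame: the origin (TCP) lies between the finger pads; the fingertips stand arm.nose_length ahead of it and the grasp point (between the pads) is the TCP (arm.nose_length is the distance from the TCP to the fingertips, in m); x points along the fingers, z is the direction in which the jaws open and shut, and the axes are right-handed (so a half turn about x gives the same grasp; the last joint's range is limited). The gripper opens to 88 mm and grips with 3 to 60 N. Pads are 19 mm wide; open, the fingers measure 130 mm over their backs; the gripper's body (78 mm by 193 mm) begins 47 mm behind the grasp point.
Start: joints at [-0.965, 0.359, 0.012, 0, -1.224, -0.288], TCP at [0.211, -0.641, 0.246] pointing down, gripper open.
Joint ranges: [-3.07, 3.07], [-1.43, 2.12], [-1.02, 1.25], [-3.03, 1.67], [-3.05, -0], [-3.03, 3.03]. Speed limits (rad/s): [2.39, 2.39, 3.01, 3.14, 3.14, 3.14].

### API

Orientations are given as [roll, pitch, yaw] about the fixed x, y, z axes, in that order (R = Rz(yaw) Ry(pitch) Rx(roll)).
In Python, from station import arm, viewer, spotter gives the robot as it stands.
- The arm moves only by the shell command python3 -m handwheel 'ROWS' [FORCE]. ROWS is a JSON object of lists of equal length, an entry for each row: "gripper": the gripper command: -1 is shut, 1 is fully open, values between are in proportion; "travel": the shift along the world's x, y, z each as a share of 500 mm, from -1 to 1, a list of three; "spin": the turn about the world's z as a share of 45 degrees, from -1 to 1. A call has 1 to 20 rows; each row is the pose to reach, as a shift and turn from the pose commanded when the call began; what a row does not reach only later rows make up. A row lasts 1/10 s, in which the tool goes at most 50 mm and 8.59 degrees, less where a joint would pass 70% of its speed; a pose out of reach is approached as far as the arm can. A call with a number of a shift or a turn outside -1 to 1 is refused whole. A call with a gripper value outside its range is refused whole. The fingers move at their own pace and stop on an object; FORCE is the grip in N (left out, the last holds). Time passes only in rows, so rows that repeat a pose let the fingers close. It gives the time, the measured TCP pose, the force and the opening at its end, in the units of the state.
- arm.get_state(): the state, without advancing time (a new reading comes with each control period).
- viewer.grab_frame(name): name is "scene" or "top" or "wrist"; returns a dict with "pixels" (420x560x3 uint8, blue, green, red), "fx", "fy", "cx", "cy" (pixels), "eye" and "attitude" of the camera in the world. Camera axes: x right, y down, z forward; pixel columns grow to the right and rows downward; lengths in m; the calibration is good to about 2 mm. The wrist camera is an equidistant fisheye: a pixel r from the principal point sees the ray r / f radians off the axis. A picture is of the moment at which its call begins. There is no depth.
- arm.job_done(): hands the job in, once; it reports no verdict.
Trained networks look in the newest picture that a camera, given by its name, has taken for a name from the list of things; names that differ only in an ending like _2 or _b are one class to them, and where a whole thing is asked for, a point or a joint stands for the part that bears it (a point fixed in the world has none). Each returns a list of dicts, best first, with "conf" (0 to 1); they miss things now and then, are a little off and sometimes report something else, mostly with a low value. They report only what shows in the picture. A call takes as long as a camera call.
- spotter.spot_in(camera, label): "rect" ([left, top, right, bottom] in pixels, round what is visible of it).
- spotter.tip_of(camera, label): "at" ([column, row] in pixels: a listed point, or the origin of a listed thing).
The state is a dict: "t": time; "q": joint angles; "qd": joint speeds; "joint_efforts": joint torques, N m; "eef_pos": TCP position; "ee_rot": TCP orientation; "force": force on the tool from outside, world axes, zero at the start; "moment": the same for the moment, N m; "width": finger opening in m.
Only numpy, scipy, OpenCV 4.12 (cv2) and the standard library are available. Lean on these libraries where they do the work, as an engineer would, in place of code of your own. Each camera call takes 0.05 s, during which the arm holds its last target.

## Working session

There is one attempt and no reset: what is moved stays moved. The work goes in short steps, Python scripts to look and compute and a shell command to move; the robot and the scene stay as the last step left them, time stands still between calls to the robot, and variables do not carry over. Pictures are saved under pics/ and viewed, and the job is handed in when it is done.

```bash
ls; mkdir -p pics; cat > h.py <<'E'
import numpy as np,cv2
from station import arm,viewer,spotter
def ray(f,px):
    u=(px[0]-f['cx'])/f['fx'];v=(px[1]-f['cy'])/f['fy']
    if f.get('name')=='wrist':
        r=np.hypot(u,v);d=np.array([np.sin(r)*u/r,np.sin(r)*v/r,np.cos(r)]) if r>1e-9 else np.array([0,0,1.])
    else: d=np.array([u,v,1.])
    A=np.array(f['attitude'],float)
    from scipy.spatial.transform import Rotation as R
    M=A if A.shape==(3,3) else (R.from_quat(A).as_matrix() if A.size==4 else R.from_euler('xyz',A).as_matrix())
    d=M@d;return np.array(f['eye'],float),d/np.linalg.norm(d)
def tri(rs):
    S=np.zeros((3,3));b=np.zeros(3)
    for o,d in rs:
        P=np.eye(3)-np.outer(d,d);S+=P;b+=P@o
    p=np.linalg.solve(S,b)
    return p,[np.linalg.norm((np.eye(3)-np.outer(d,d))@(p-o)) for o,d in rs]
def grab(n):
    f=viewer.grab_frame(n);f['name']=n;return f
E
python3 - <<'E'
from h import *
print({k:np.round(v,3).tolist() if k!='t' else v for k,v in arm.get_state().items()},arm.nose_length)
fs={}
for n in ['scene','top','wrist']:
    f=grab(n);fs[n]=f;cv2.imwrite(f'pics/{n}0.png',np.array(f['pixels']))
    print(n,f['fx'],f['cx'],f['cy'],f['eye'],f['attitude'])
for l in ['lever_grip','pin_head','coupling','weight_500g','screw_bin','spanner','jaw_insert_0']:
    rs=[]
    for n in fs:
        t=spotter.tip_of(n,l)[:1]
        print(l,n,[(np.round(a['at'],1).tolist(),round(a['conf'],2)) for a in t])
        if t and t[0]['conf']>.5 : rs.append(ray(fs[n],t[0]['at']))
    if len(rs)>1: print('   ',tri(rs))
E
```

```text
pics
{'t': 0.0, 'q': [-0.965, 0.359, 0.011, -0.0, -1.224, -0.288], 'qd': [-0.002, -0.001, 0.001, 0.0, -0.0, 0.0], 'joint_efforts': [-0.001, -58.271, 29.307, 6.997, 0.007, -0.0], 'eef_pos': [0.211, -0.641, 0.245], 'ee_rot': [0.077, 1.569, 1.965], 'force': [-0.548, -0.339, -0.565], 'moment': [0.058, 0.005, -0.003], 'width': 0.088} 0.019
scene 507.10583531939994 281.55345764162354 205.53671006121255 [0.09091029 0.77899518 0.94956225] [-2.28149333e+00 -2.41946298e-03 -2.60965725e+00]
top 467.5170506151579 276.0343678049019 208.2156396769479 [ 0.52327028 -0.10451801  1.35120067] [-3.06886945  0.00491959 -1.54669025]
wrist 325.19226210127806 275.13475354020454 212.3413103746847 [ 0.13326169 -0.66682925  0.38403168] [ 2.83590974e+00 -2.73049687e-03  1.88821360e+00]
lever_grip scene [([313.8, 209.3], 0.67)]
lever_grip top [([269.2, 248.9], 0.6)]
lever_grip wrist [([549.3, 382.4], 0.72)]
    (array([ 0.45866042, -0.06006044,  0.11878536]), [np.float64(0.03927174888092028), np.float64(0.051121450312906005), np.float64(0.08599603605970817)])
pin_head scene [([280.6, 186.0], 0.79)]
pin_head top 
[... 447 characters left out ...]
([174.1, 260.8], 0.57)]
weight_500g wrist [([547.9, 380.8], 0.69)]
    (array([ 0.46325825,  0.1874379 , -0.00224233]), [np.float64(0.0052382436088766185), np.float64(0.006968907606159331), np.float64(0.004806095000795226)])
screw_bin scene [([235.8, 305.8], 0.7)]
screw_bin top [([177.6, 228.3], 0.68)]
screw_bin wrist [([530.0, 407.5], 0.51)]
    (array([0.55660076, 0.1898376 , 0.00132954]), [np.float64(0.0019278649387567462), np.float64(0.002397676007360959), np.float64(0.001701834392200995)])
spanner scene [([352.1, 183.6], 0.46)]
spanner top [([374.9, 245.1], 0.66)]
spanner wrist []
jaw_insert_0 scene [([242.4, 205.0], 0.48)]
jaw_insert_0 top [([282.9, 169.9], 0.66)]
jaw_insert_0 wrist []
```

View pics/scene0.png

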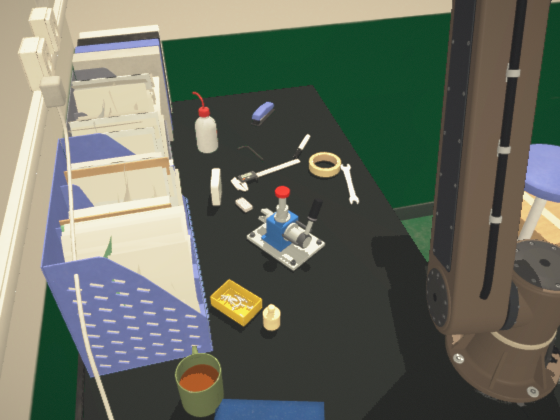

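View pics/top0.png

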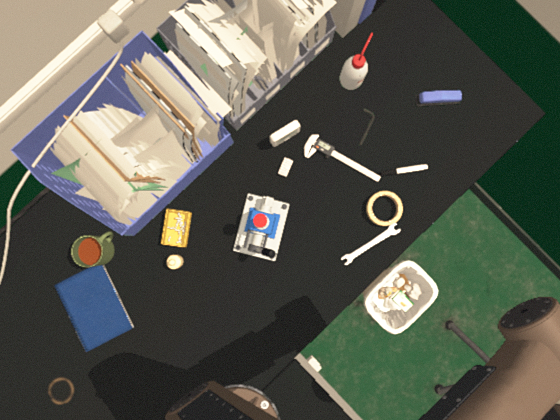

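```bash
python3 - <<'E'
from h import *
from scipy.spatial.transform import Rotation as R
s=arm.get_state();print(R.from_euler('xyz',s['ee_rot']).as_matrix().round(3))
fs={n:grab(n) for n in ['scene','top']}
for l in ['lever_grip','pin_head','coupling']:
    r=[]
    for n in fs:
        t=spotter.tip_of(n,l);print(l,n,[(np.round(a['at'],1).tolist(),round(a['conf'],2)) for a in t]);r.append(ray(fs[n],t[0]['at']))
    print(tri(r))
def hue(n,x0,y0,x1,y1):
    im=cv2.imread(f'pics/{n}0.png')[y0:y1,x0:x1];cv2.imwrite(f'pics/{n}_crop.png',cv2.resize(im,None,fx=5,fy=5,interpolation=cv2.INTER_CUBIC))
hue('scene',220,140,360,260);hue('top',200,170,340,290)
E
```

```text
[[-0.    -0.95  -0.312]
 [ 0.    -0.312  0.95 ]
 [-1.     0.     0.   ]]
lever_grip scene [([314.7, 208.1], 0.83)]
lever_grip top [([267.0, 251.0], 0.74), ([261.8, 223.4], 0.44)]
(array([ 0.49864648, -0.07614501,  0.12915467]), [np.float64(0.0013996922334587223), np.float64(0.0013996922334588262)])
pin_head scene [([282.3, 190.0], 0.64), ([268.4, 319.8], 0.3)]
pin_head top [([260.6, 222.2], 0.58)]
(array([ 0.57538209, -0.05708014,  0.16780239]), [np.float64(0.002815994323267882), np.float64(0.0028159943232678856)])
coupling scene [([281.3, 241.3], 0.69)]
coupling top [([259.7, 224.9], 0.85)]
(array([ 5.73796292e-01, -4.85366639e-02, -5.53462949e-04]), [np.float64(0.0019411626639044644), np.float64(0.0019411626639045916)])
```

The scene view shows the pin head at (282,191), the coupling at (283,240) and the black grip at about (315,209). The top view shows the pin head at (260,221), the lever towards (270,250), the bin at (177,228) and the weight at (175,262). The bin and weight are well off to the left.

View pics/top_crop.png

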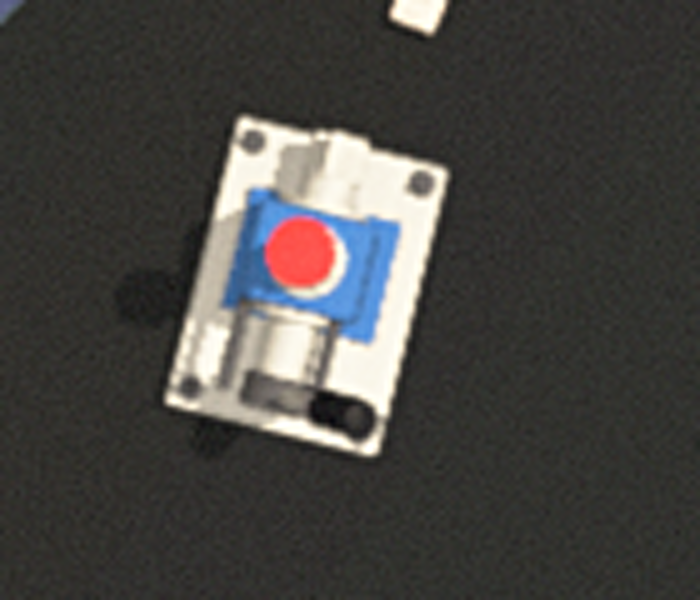

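View pics/scene_crop.png

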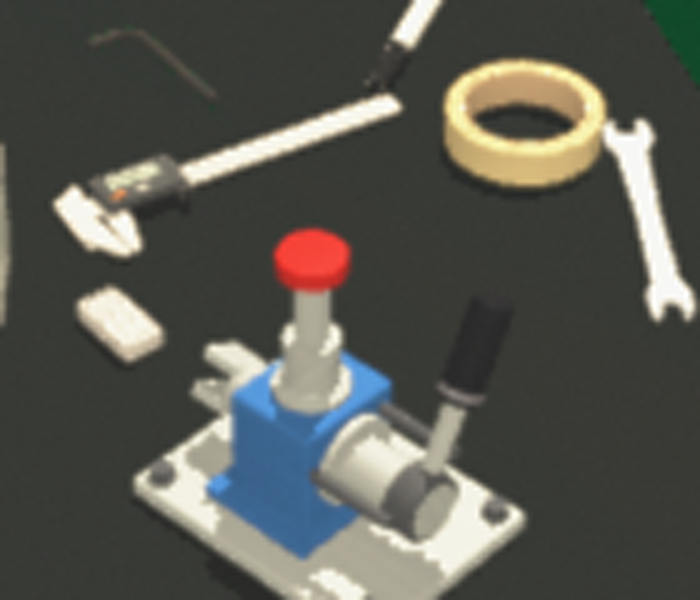

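```bash
python3 - <<'E'
from h import *
P={'lever_grip':[],'pin_head':[],'coupling':[]}
for l in P: 
  for n in ['scene','top']:
    for k in range(3):
        f=grab(n);t=spotter.tip_of(n,l)
        if t and t[0]['conf']>.5:P[l].append(ray(f,t[0]['at']))
  print(l,len(P[l]),tri(P[l]))
# red blob centroids
for n in ['scene','top']:
    f=grab(n);h=cv2.cvtColor(np.array(f['pixels']),cv2.COLOR_BGR2HSV)
    m=((h[...,0]<8)|(h[...,0]>172))&(h[...,1]>160)&(h[...,2]>90);m=m.astype('uint8')
    c=cv2.connectedComponentsWithStats(m)
    for i in range(1,c[0]):
        if c[2][i,4]>30: print(n,c[2][i],c[3][i])
print(arm.get_state()['t'])
E
```

```text
lever_grip 6 (array([ 0.4992475 , -0.08443784,  0.12304968]), [np.float64(0.0041406551569752054), np.float64(0.004659161925723925), np.float64(0.005891706603601327), np.float64(0.005791520608377771), np.float64(0.0029922845888738373), np.float64(0.0026733022407393545)])
pin_head 5 (array([ 0.57969296, -0.05505805,  0.16653178]), [np.float64(0.002396330151538649), np.float64(0.00147689499899687), np.float64(0.00038380187413573994), np.float64(0.0035331028773750582), np.float64(0.002868051666505059)])
coupling 6 (array([ 0.5779981 , -0.05136149, -0.00193188]), [np.float64(0.0055285556579517505), np.float64(0.0054520900383850475), np.float64(0.004800616875755002), np.float64(0.005893400308379371), np.float64(0.004778364151477732), np.float64(0.0075121830660025025)])
scene [193  92  17  25 126] [202.3968254  108.11111111]
scene [275 186  15  12 155] [282.03870968 191.6       ]
top [352  33  21  35 202] [360.65346535  55.55445545]
top [253 214  14  13 136] [259.47794118 220.06617647]
3.5
```

```bash
python3 - <<'E'
from h import *
f=grab('top');g=grab('scene')
def at(f,p,z):
    o,d=ray(f,p);return o+d*(z-o[2])/d[2]
c=[at(f,(200+u/5,170+v/5),.012) for u,v in [(240,115),(448,170),(378,458),(165,403)]]
c=np.array(c);print(c.round(4),c.mean(0))
a=(c[0]+c[1]-c[2]-c[3])[:2];b=(c[0]+c[3]-c[1]-c[2])[:2];print(np.hypot(*a)/2,np.hypot(*b)/2,np.arctan2(a[1],a[0]),np.arctan2(-b[0],b[1]))
print('pin',at(f,(259.5,220.1),.169),at(g,(282,190.5),.169),tri([ray(f,(259.5,220.1)),ray(g,(282,190))]))
yaw=(np.arctan2(a[1],a[0])+np.arctan2(-b[0],b[1]))/2
p=np.array([.5775,-.0555,0])
for y in (yaw,):
  X=np.array([np.cos(y),np.sin(y),0]);Y=np.array([-X[1],X[0],0])
  for th in (-.48,-.42,-.36,.12,.36,.6):
    print(th,[(p-.075*X+r*np.sin(th)*Y+[0,0,.05+r*np.cos(th)]).round(3).tolist() for r in(86,115) for r in [r/1000]])
# project
E
```

```text
[[ 0.6627 -0.0138  0.012 ]
 [ 0.6337 -0.1343  0.012 ]
 [ 0.4682 -0.098   0.012 ]
 [ 0.4965  0.0243  0.012 ]] [ 0.56525509 -0.05544467  0.012     ]
0.16997301778903953 0.12471052196473612 -0.2205159949848315 -0.2313693939724108
pin [ 0.57808538 -0.05551481  0.169     ] [ 0.5768698  -0.05261152  0.169     ] (array([ 0.57829076, -0.05539093,  0.16803208]), [np.float64(0.00018071603616493588), np.float64(0.0001807160361652426)])
-0.48 [[0.496, -0.077, 0.126], [0.493, -0.09, 0.152]]
-0.42 [[0.497, -0.073, 0.129], [0.494, -0.084, 0.155]]
-0.36 [[0.498, -0.068, 0.13], [0.495, -0.078, 0.158]]
0.12 [[0.507, -0.029, 0.135], [0.507, -0.025, 0.164]]
0.36 [[0.511, -0.009, 0.13], [0.513, 0.001, 0.158]]
0.6 [[0.515, 0.009, 0.121], [0.519, 0.025, 0.145]]
```

```bash
python3 -m handwheel '{"gripper":[-1,-1,-1,-1,-1,-1,-1,-1,-1,-1,-1,-1,-1,-1],"travel":[[0.54,0.9,0],[0.54,0.9,0],[0.54,0.9,0],[0.54,0.9,0],[0.54,0.9,0],[0.54,0.9,0],[0.54,0.9,0],[0.54,0.9,0],[0.54,0.9,0],[0.54,0.9,0],[0.54,0.9,0],[0.54,0.9,0],[0.54,0.9,0],[0.54,0.9,0]],"spin":[-0.69,-0.69,-0.69,-0.69,-0.69,-0.69,-0.69,-0.69,-0.69,-0.69,-0.69,-0.69,-0.69,-0.69]}' 20
python3 - <<'E'
from h import *
from scipy.spatial.transform import Rotation as R
s=arm.get_state();print(s['t'],s['eef_pos'],s['force'],s['width'],R.from_euler('xyz',s['ee_rot']).as_matrix().round(3))
cv2.imwrite('pics/w1.png',np.array(grab('wrist')['pixels']))
E
```

```text
t: 5.0
eef_pos: [0.4805, -0.1917, 0.2456]
ee_rot: [2.116, 1.571, -2.821]
force: [-0.5, 1.6, 0.3]
width: 0.0005
5.0 [ 0.48050289 -0.19165188  0.24556562] [-0.47177689  1.61208622  0.32454281] 0.0005150351626788249 [[-0.    -0.975  0.223]
 [-0.     0.223  0.975]
 [-1.     0.    -0.   ]]
```

View pics/w1.png

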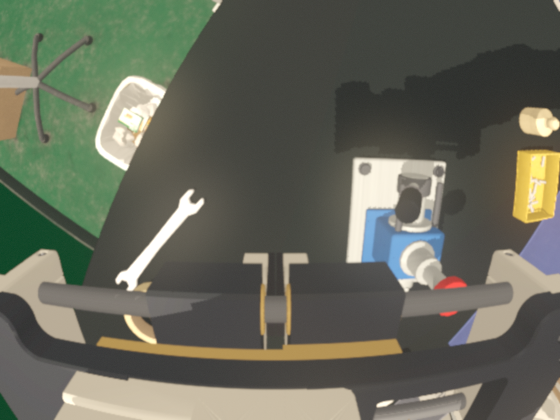

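The wrist view from the right shows the coupling ahead-left of the closed fingers: grip at (408,205), red head at (450,295). The spanner at (160,240) is clear of the path. Next I descend beside the lever.

```bash
python3 -m handwheel '{"gripper":[-1,-1,-1,-1,-1,-1,-1],"travel":[[-0.02,0.005,-0.1],[-0.02,0.005,-0.2],[-0.02,0.005,-0.23],[-0.02,0.005,-0.23],[-0.015,0.03,-0.23],[-0.002,0.083,-0.23],[-0.002,0.083,-0.23]],"spin":[0,0,0,0,0,0,0]}'
python3 - <<'E'
from h import *
cv2.imwrite('pics/w2.png',np.array(grab('wrist')['pixels']))
E
```

```text
t: 5.75
eef_pos: [0.4819, -0.1482, 0.1326]
ee_rot: [-1.327, 1.567, 0.02]
force: [-0.1, -0.1, -0.6]
width: 0.0003
```

View pics/w2.png

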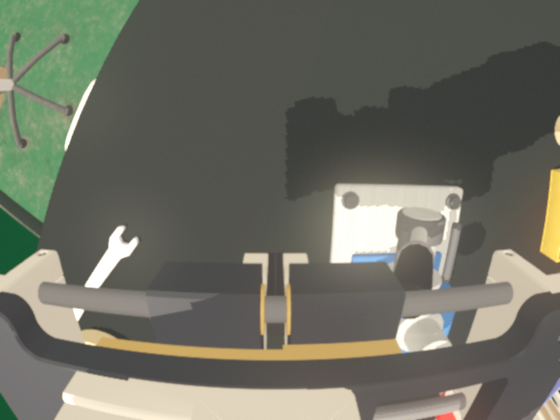

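```bash
python3 -m handwheel '{"gripper":[-1,-1,-1,-1,-1,-1,-1,-1,-1,-1,-1,-1],"travel":[[0.0027,0.0117,0],[0.0054,0.0234,0],[0.008,0.035,0],[0.0098,0.0429,0],[0.0116,0.0507,0],[0.0134,0.0585,0],[0.0152,0.0663,0],[0.017,0.0741,0],[0.0188,0.0819,0],[0.0206,0.0897,0],[0.0224,0.0975,0],[0.0242,0.1053,0]],"spin":[0,0,0,0,0,0,0,0,0,0,0,0]}'
python3 - <<'E'
from h import *
cv2.imwrite('pics/w3.png',np.array(grab('wrist')['pixels']))
cv2.imwrite('pics/s3.png',cv2.resize(np.array(grab('scene')['pixels'])[120:280,200:380],None,fx=4,fy=4,interpolation=cv2.INTER_CUBIC)[:600])
E
```

```text
t: 7.0
eef_pos: [0.4921, -0.0967, 0.1306]
ee_rot: [-0.422, 1.571, 0.925]
force: [-0.0, -1.8, 1.3]
width: 0.0003
```

View pics/w3.png

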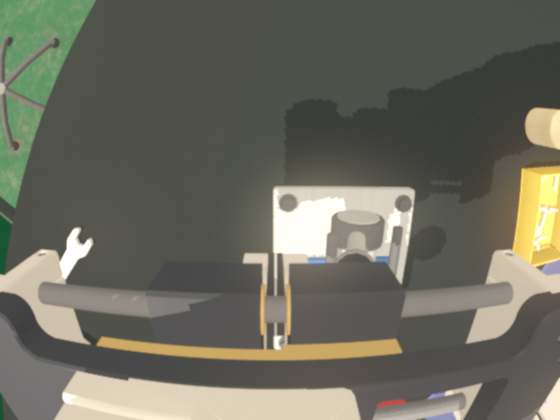

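View pics/s3.png

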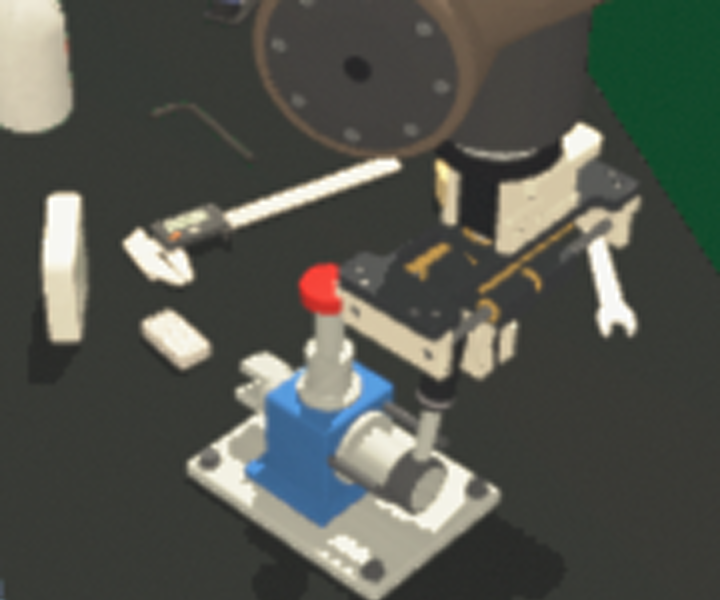

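```bash
python3 -m handwheel '{"gripper":[-1,-1,-1,-1,-1,-1,-1,-1,-1],"travel":[[0.0018,0.0078,0],[0.0036,0.0156,0],[0.0054,0.0234,0],[0.0072,0.0312,0],[0.009,0.039,0],[0.0108,0.0468,0],[0.0126,0.0546,0],[0.0144,0.0624,0],[0.0162,0.0702,0]],"spin":[0,0,0,0,0,0,0,0,0]}'
python3 - <<'E'
from h import *
cv2.imwrite('pics/s4.png',cv2.resize(np.array(grab('scene')['pixels'])[120:280,200:380],None,fx=4,fy=4,interpolation=cv2.INTER_CUBIC)[:600])
E
```

```text
t: 8.0
eef_pos: [0.5001, -0.0616, 0.1305]
ee_rot: [1.52, 1.571, 2.867]
force: [-0.6, -1.5, 0.9]
width: 0.0004
```

View pics/s4.png

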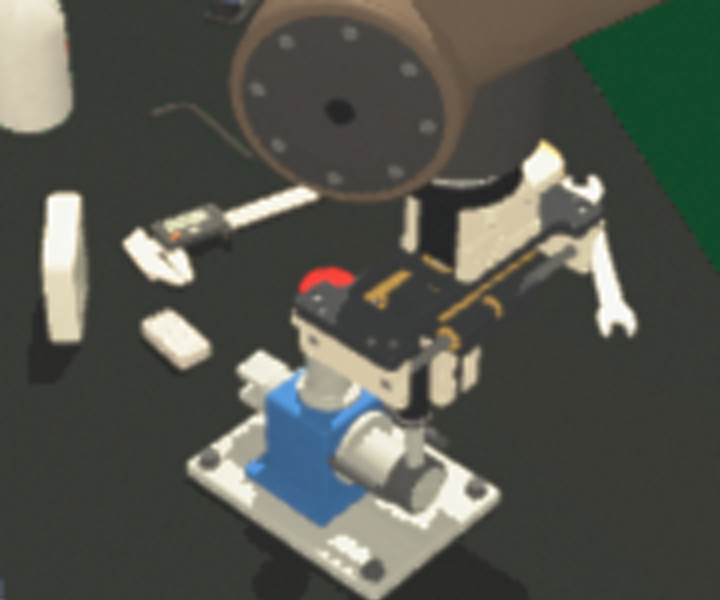

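```bash
python3 -m handwheel '{"gripper":[-1,-1,-1,-1],"travel":[[0.0018,0.0078,0],[0.0036,0.0156,0],[0.0054,0.0234,0],[0.0072,0.0312,0]],"spin":[0,0,0,0]}'
```

```text
t: 8.45
eef_pos: [0.5036, -0.0461, 0.1304]
ee_rot: [2.147, 1.57, -2.789]
force: [-0.7, -1.8, -0.3]
width: 0.0007
```

```bash
python3 -m handwheel '{"gripper":[-1,-1,-1],"travel":[[0.0018,0.0078,0],[0.0036,0.0156,0],[0.0054,0.0234,0]],"spin":[0,0,0]}'
```

```text
t: 8.75
eef_pos: [0.5062, -0.0345, 0.1305]
ee_rot: [2.287, 1.57, -2.649]
force: [-0.7, -5.4, -1.2]
width: 0.0007
```

```bash
python3 - <<'E'
from h import *
a=cv2.resize(np.array(grab('scene')['pixels'])[150:270,220:360],None,fx=5,fy=5,interpolation=cv2.INTER_CUBIC);cv2.imwrite('pics/s5.png',a)
s=arm.get_state();print(s['t'],s['force'])
E
```

```text
8.8 [ 0.20315721 -2.15388846  0.21037731]
```

View pics/s5.png

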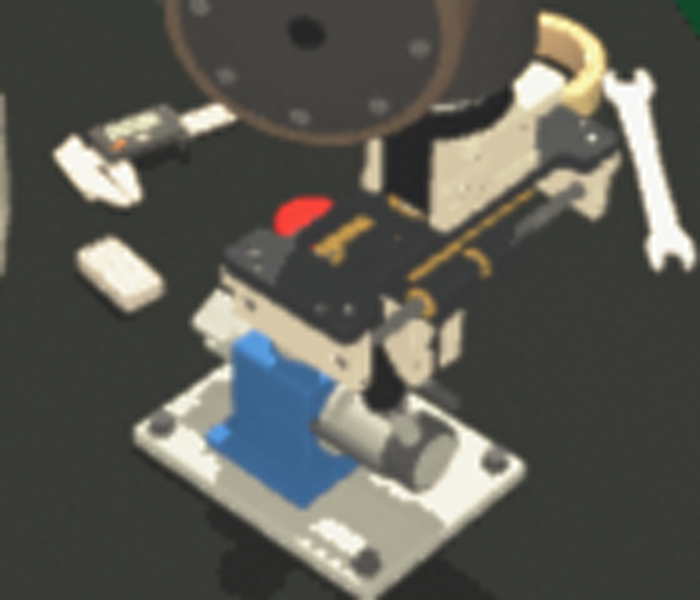

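```bash
python3 - <<'E'
from h import *
def rows(im):
    h=cv2.cvtColor(im,cv2.COLOR_BGR2HSV)
    m=(((h[...,0]<8)|(h[...,0]>172))&(h[...,1]>140)&(h[...,2]>80))
    r=np.argwhere(m[170:215,260:300])+[170,260]
    return r.min(0),r.max(0),{int(y):int((r[:,0]==y).sum()) for y in np.unique(r[:,0])}
print(rows(cv2.imread('pics/scene0.png')))
f=grab('scene');print(rows(np.array(f['pixels'])),arm.get_state()['force'])
E
```

```text
(array([186, 275]), array([197, 289]), {186: 8, 187: 11, 188: 13, 189: 15, 190: 15, 191: 15, 192: 15, 193: 15, 194: 15, 195: 14, 196: 13, 197: 10})
(array([189, 275]), array([196, 286]), {189: 6, 190: 10, 191: 10, 192: 10, 193: 8, 194: 7, 195: 5, 196: 4}) [-0.84435809 -2.01303342 -0.167298  ]
```

The head's top edge went from row 186 to row 189, about 10 mm, and there was a force spike at the catch. Both fit a dropped pin. I back off, lift and move over the head, still above it.

```bash
python3 -m handwheel '{"gripper":[-1,-1,-1,-1,-1,-1,-1,-1,-1,-1],"travel":[[-0.006,-0.03,0],[-0.013,-0.058,0],[-0.013,-0.058,0.1],[-0.013,-0.058,0.2],[-0.013,-0.058,0.26],[-0.013,-0.058,0.26],[-0.013,-0.058,0.26],[-0.013,-0.058,0.26],[-0.013,-0.058,0.26],[-0.013,-0.058,0.26]],"spin":[0,0,0,0,0,0,0,0,0,0]}'
python3 - <<'E'
from h import *
f=grab('scene');im=np.array(f['pixels'])
cv2.imwrite('pics/s6.png',cv2.resize(im[150:270,220:360],None,fx=5,fy=5,interpolation=cv2.INTER_CUBIC))
h=cv2.cvtColor(im,cv2.COLOR_BGR2HSV)
m=(((h[...,0]<8)|(h[...,0]>172))&(h[...,1]>140)&(h[...,2]>80))
r=np.argwhere(m[170:215,260:300])+[170,260];print(r.min(0),r.max(0),r.mean(0))
E
```

```text
t: 9.85
eef_pos: [0.4995, -0.0639, 0.2596]
ee_rot: [2.0, 1.569, -2.937]
force: [0.2, 0.5, -0.6]
width: 0.0004
[189 275] [201 289] [194.98170732 281.92073171]
```

View pics/s6.png

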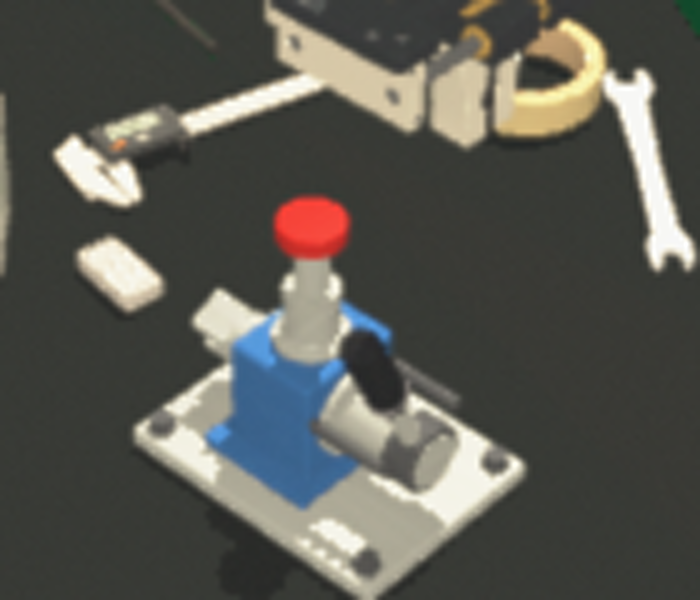

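The pin head now sits about 3.4 px lower (centroid row 195) and the lever leans left at rest, so the pin has dropped. Next I press in stages.

```bash
python3 -m handwheel '{"gripper":[-1,-1,-1,-1,-1,-1,-1],"travel":[[0.08,0.009,-0.02],[0.157,0.017,-0.06],[0.157,0.017,-0.12],[0.157,0.017,-0.13],[0.157,0.017,-0.14],[0.157,0.017,-0.15],[0.157,0.017,-0.154]],"spin":[0,0,0,0,0,0,0]}'
python3 - <<'E'
from h import *
cv2.imwrite('pics/s7.png',cv2.resize(np.array(grab('scene')['pixels'])[150:270,220:360],None,fx=5,fy=5,interpolation=cv2.INTER_CUBIC))
E
```

```text
t: 10.6
eef_pos: [0.5785, -0.0551, 0.1845]
ee_rot: [-1.186, 1.569, 0.161]
force: [0.4, 0.3, -0.4]
width: 0.0005
```

View pics/s7.png

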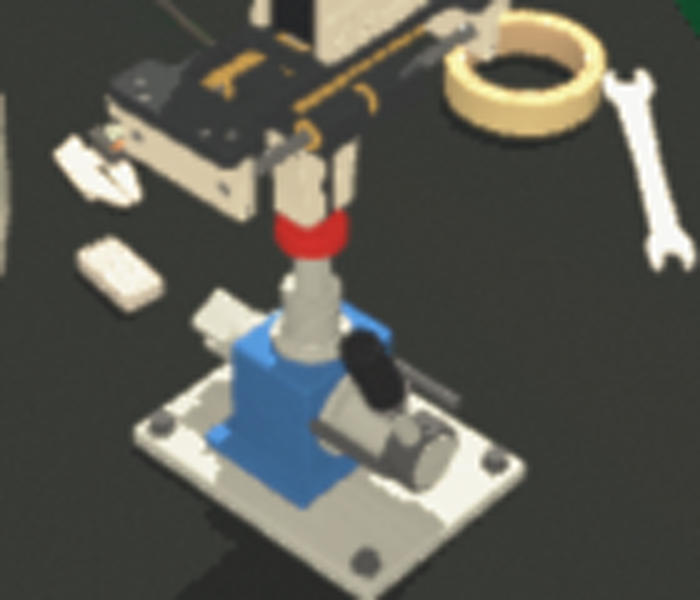

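The fingertips are centred over the head and just above it.

```bash
python3 -m handwheel '{"gripper":[-1,-1,-1,-1],"travel":[[0,0,-0.006],[0,0,-0.012],[0,0,-0.018],[0,0,-0.024]],"spin":[0,0,0,0]}'; python3 -m handwheel '{"gripper":[-1,-1,-1,-1,-1,-1,-1],"travel":[[0,0,-0.006],[0,0,-0.012],[0,0,-0.018],[0,0,-0.024],[0,0,-0.03],[0,0,-0.036],[0,0,-0.04]],"spin":[0,0,0,0,0,0,0]}'
```

```text
t: 11.05
eef_pos: [0.5787, -0.0551, 0.1728]
ee_rot: [-1.386, 1.569, -0.039]
force: [-3.0, 2.6, 6.2]
width: 0.0004
t: 11.75
eef_pos: [0.5787, -0.0551, 0.1525]
ee_rot: [-1.402, 1.57, -0.055]
force: [-3.0, 0.3, 8.1]
width: 0.0006
```

```bash
python3 -m handwheel '{"gripper":[-1,-1,-1],"travel":[[0,0,-0.004],[0,0,-0.008],[0,0,-0.01]],"spin":[0,0,0]}'; python3 -m handwheel '{"gripper":[-1,-1],"travel":[[0,0,-0.002],[0,0,-0.003]],"spin":[0,0]}'
```

```text
t: 12.05
eef_pos: [0.5787, -0.0551, 0.1475]
ee_rot: [-1.392, 1.57, -0.045]
force: [-4.3, 0.9, 10.2]
width: 0.0005
t: 12.25
eef_pos: [0.5789, -0.0552, 0.1473]
ee_rot: [-1.539, 1.569, -0.191]
force: [-6.9, 1.9, 19.1]
width: 0.0002
```

The tool has stopped at 0.147 with the force rising, so the pin looks home. One more slight press, then lift away and look.

```bash
python3 -m handwheel '{"gripper":[-1,-1,-1,-1,-1,-1,-1,-1,-1,-1],"travel":[[0,0,-0.001],[0,0,-0.001],[0,0,0.03],[0,0,0.13],[0,0,0.2],[-0.1,-0.1,0.25],[-0.2,-0.2,0.25],[-0.25,-0.3,0.25],[-0.25,-0.3,0.25],[-0.25,-0.3,0.25]],"spin":[0,0,0,0,0,0,0,0,0,0]}'
python3 - <<'E'
from h import *
f=grab('scene');g=grab('top');im=np.array(f['pixels'])
a=cv2.resize(im[150:270,220:360],None,fx=5,fy=5,interpolation=cv2.INTER_CUBIC);cv2.imwrite('pics/s8.png',a);cv2.imwrite('pics/t8.png',np.array(g['pixels']))
c=[]
for q in (f,g):
    h=cv2.cvtColor(np.array(q['pixels']),cv2.COLOR_BGR2HSV)
    m=((((h[...,0]<8)|(h[...,0]>172))&(h[...,1]>140)&(h[...,2]>80)).astype('uint8'))
    m[:180]=0;m[260:]=0;m[:,:245]=0;m[:,300:]=0
    r=np.argwhere(m);print(r.min(0),r.max(0),r.mean(0))
    c.append(ray(q,r.mean(0)[::-1]))
print(tri(c))
E
```

```text
t: 13.25
eef_pos: [0.4504, -0.2082, 0.2709]
ee_rot: [-1.616, 1.57, -0.274]
force: [-0.7, 0.9, -0.2]
width: 0.0002
[199 275] [210 289] [204.51298701 281.86363636]
[215 254] [227 266] [220.81538462 260.04615385]
(array([ 0.5784728 , -0.05501436,  0.12142028]), [np.float64(3.512352983306436e-05), np.float64(3.512352983308189e-05)])
```

View pics/s8.png

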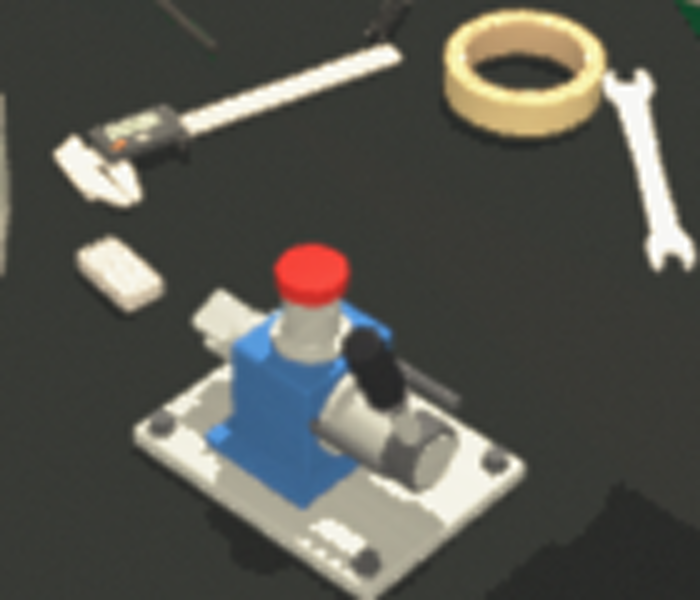

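View pics/t8.png

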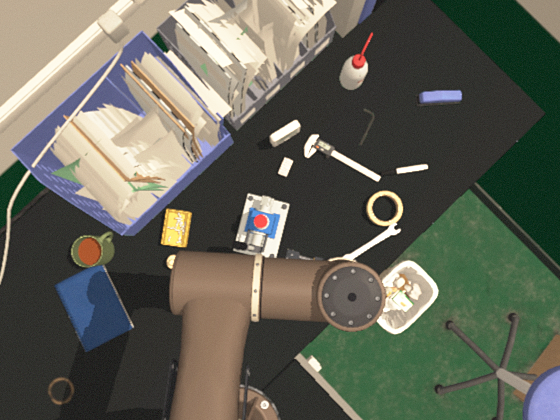

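```bash
python3 - <<'E'
from h import *
from scipy.spatial.transform import Rotation as R
f=grab('scene');M=R.from_euler('xyz',f['attitude']).as_matrix()
for z in(.164,.154,.125,.122,.119):
    c=M.T@(np.array([.5783,-.0553,z])-f['eye']);print(z,c[1]/c[2]*f['fy']+f['cy'])
s=arm.get_state();print(s['t'],s['force'],s['qd'])
E
```

```text
0.164 191.30259613356807
0.154 194.44830089622823
0.125 203.3881240512451
0.122 204.29775792637193
0.119 205.20459740036162
13.4 [ 0.39153187  0.19586368 -1.09295927] [ 0.02549457  0.01490194  0.00390485 -0.00053294  0.00025686 -0.0008677 ]
```

The head's centroid dropped 12.9 px, against a predicted 13.0 px for 42 mm. The press stopped with the fingertips at 0.128 m. Both say the pin is home.

```bash
python3 -c "
from station import arm
print(arm.job_done())"
```

```text
the job is handed in; nothing more can be done
None
```

The pin is pressed home through the shaft and the job is handed in at about 13.4 s. No verdict is reported.

- **What I did:** I pushed the lever slowly from its right lean with the closed fingers until it caught, at roughly +0.45 rad. I then pressed the red head straight down with the closed fingertips. The arm is now clear of everything.
- **Catch:** the side force rose to about 5 N at the catch. The head then sat 3.4 px lower in the scene view, against 3.1 px predicted for a 10 mm drop.
- **Pin home:** the press came to a hard stop with the fingertips at 0.128 m and the force rising to about 19 N. The head ended 12.9 px below its start, against 13.0 px predicted for 42 mm. By triangulation its middle is at 0.121 m, where about 0.122 m is expected.
- **Surroundings:** the bin, spanner and jaw insert look unmoved in the last pictures. The arm partly hid the weight in the final top view, so I couldn't check it fully, but the arm never came near it.
- **Checks:** none of the later checks failed. One early triangulation of the grip was 4–9 cm off because the wrist network's match was wrong, so I dropped that view.

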